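# Slide out the mug cover and cover the tea

## Task

The tea is steeping: cover the mug with its thin bamboo disc. The disc fits too closely in its three-sided frame to be gripped there, so press on it lightly and slide it right out of the open side so that it lies flat on the mat; then pick it up and lay it level and centred on the mug so that the whole mouth is covered. Leave the mug standing where it is and do not disturb the other things.

Things in the scene. Friction and masses are not known exactly. Their poses are not given: they have to be found in the camera images.
- cover: Plain flat bamboo disc, the mug's cover: 66 mm diameter, 6 mm thick, about 30 g. Origin at the centre of its underside, z up through its thickness. It starts flat on the mat inside the frame.
- frame: Low fixed three-sided bamboo frame without a floor, standing on the mat: two parallel walls along its x axis, 74 mm apart inside, and a back wall at its +x end; open at its -x end (more or less towards the robot). Walls 7 mm thick and 16 mm high, 100 mm long from x = -50 to +50 mm (the back wall is within that, its inner face at x = +43 mm). Origin on the mat at the centre of the footprint.
- mat: Fixed woven-look plastic mat, 520 x 1000 mm, 3 mm thick, lying on the trunk; origin at the centre of its underside; its top is 3 mm above the origin.
- mug: Small red enamel-finish mug, the only one, standing upright: 58 mm outer diameter at the rim, 70 mm high, walls 4 mm, one handle on its +y side reaching about 30 mm out. Loose, about 180 g. Origin at the centre of its underside, z up.
- mug_rim (a point): Centre of the mug's mouth at rim height, 70 mm above the mug's origin.
- snapbox: Bystander: clear plastic box with a snap-shut lid, 106 x 94 x 57 mm, origin at the centre of its underside. Leave alone.
- flask: Bystander: black flask with a flip-up spout, 88 mm diameter, 252 mm tall, handle on its +x side; origin at the centre of its underside. Leave alone.
- sieve: Bystander: small steel sieve, bowl 68 mm across and 30 mm high, wire handle 150 mm along its +x; origin under the centre of the bowl. Leave alone.
- spoon: Bystander: bamboo spoon 170 mm long lying along its x axis on the mat. Leave alone.
Mind the look-alikes: they are no part of the job. What is shaped like the frame but blue or green is not meant. There is more than one size of the cover; the job needs the larger.

How it is judged:
By the outcome, as a careful person would: the job done as asked, in the order asked, and still so for the second after the job is handed in, with the robot touching nothing.
It also fails if it takes over 67 s, if anything falls off the work surface, if the arm or the gripper's body presses on something with over 40 N, if the wrist force passes 120 N, or if a joint passes its speed limit or range.

## Robot

A 6-joint arm with a two-finger parallel gripper is mounted at the origin on the work surface. World frame = base frame: x ahead of the robot, y to its left, z up, the work surface at z = 0. Lengths are in m, angles in rad, forces in N, time in s.
With the tool pointing down it reaches from about 0.275 to 1 m from the base axis. Payload 8.4 kg.
Tool frame: the origin (TCP) lies midway between the tips of the shut fingers; the grasp point (between the pads) lies 19 mm behind it; z points along the fingers, y is the line along which they close (so a half turn about z gives the same grasp; the last joint's range is limited). The gripper opens to 85 mm and grips with 20 to 120 N. Pads are 22 mm wide; open, the fingers measure 114 mm over their backs; the gripper's body (76 mm by 85 mm) begins 54 mm behind the grasp point. The pads swing forward as they close: fully open they stand 13 mm farther back than shut.
Start: joints at [-1.111, 0.353, 1.633, -0, 1.155, -0.002], TCP at [0.278, -0.56, 0.231] pointing down, gripper open.
Joint ranges: [-2.63, 2.63], [-0.92, 2.1], [0.06, 2.66], [-1.3, 4.44], [0, 2.69], [-3.02, 3.02]. Speed limits (rad/s): [2.22, 2.22, 2.79, 3.14, 3.14, 3.14].

## Interface

Orientations are given as [roll, pitch, yaw] about the fixed x, y, z axes, in that order (R = Rz(yaw) Ry(pitch) Rx(roll)).
In Python, from bench import robot gives the robot as it stands. The module is installed in compiled form; this text tells all that it offers.
- The arm moves only by the tool carry_out, never from a script. Its arguments are lists of equal length, an entry for each row: "slide": the shift along the tool's x, y, z normalised to -1 to 1, where 1 is 250 mm, a list of three; "spin": the turn about the tool's z normalised to -1 to 1, where 1 is 1.5 rad; "claw": the opening, from -1 (shut) to 1 (fully open). A call has exactly 5 rows; each row shifts and turns the commanded pose from where the row before left it, along the tool's axes as they then stand; what a row does not reach is not made up. A row lasts 1/12 s, in which the tool goes at most 41.7 mm and 7.16 degrees, less where a joint would pass 70% of its speed; a pose out of reach is approached as far as the arm can. A call with a number of a shift or a turn outside -1 to 1 is refused whole. A call with a gripper value outside its range is refused whole. The fingers move at their own pace and stop on an object; "squeeze" is the grip in N (left out, the last holds). Time passes only in rows, so rows that do not move let the fingers close, or fill a call up. It gives the time, the measured TCP pose, the force, the opening and the grip force at its end, in the units of the state.
- robot.get_obs(): the state, without advancing time (a new reading comes with each control period).
- robot.read_camera(name): name is "scene" or "top" or "wrist"; returns a dict with "frame" (400x640x3 uint8, red, green, blue), "camera_matrix" (3x3 intrinsics, pixels), "rvec" (rotation vector, rad) and "tvec" (3), from world to camera coordinates, as OpenCV has them; the wrist camera has in their place "T_tool_cam" (4x4, takes a point from camera to tool coordinates, whose origin is the TCP and whose axes are the flange's). Camera axes: x right, y down, z forward; pixel columns grow to the right and rows downward; lengths in m; the calibration is good to about 2 mm. A picture is of the moment at which its call begins: read the wrist's pose just before it. There is no depth.
- robot.close_job(): hands the job in; it is judged then, once.
Trained networks look in a picture, given as the dict that the camera call returned (one of the last four; its "shot" number tells which), for a name from the list of things; names that differ only in an ending like _2 or _b are one class to them, and where a whole thing is asked for, a point or a joint stands for the part that bears it (a point fixed in the world has none). Each returns a list of dicts, best first, with "conf" (0 to 1); they miss things now and then, are a little off and sometimes report something else, mostly with a low value. They report only what shows in the picture. A call takes as long as a camera call. They do not tell look-alikes from the thing itself.
- robot.search_frame(query, picture): "xyz" ([x, y, z] in m, in world coordinates, good to about 4 mm: the middle of the surface that is visible of it).
- robot.masks_of(query, picture): "region" (400x640 bool, what is visible of it).
The state is a dict: "t": time; "qpos": joint angles; "qvel": joint speeds; "effort": joint torques, N m; "position": TCP position; "eef_rot": TCP orientation; "ft_force": force on the tool from outside, world axes, zero at the start; "moment": the same for the moment, N m; "width": finger opening in m; "grasp_force": force on a finger pad.
Only numpy, scipy, OpenCV 4.12 (cv2) and the standard library are available. Lean on these libraries where they do the work, as an engineer would, in place of code of your own. Each camera call takes 0.05 s, during which the arm holds its last target. There are 200 camera calls.

## Working session

There is one attempt and no reset: what is moved stays moved. The work goes in short steps, Python scripts to look and compute and a tool call to move; the robot and the scene stay as the last step left them, time stands still between calls to the robot, and variables do not carry over. Pictures are saved under pics/ and viewed, at most 10 in all, crops included, and the job is handed in when it is done.

Besides the shell and the picture viewer there is one more tool, called after "Emit:" as a command line: name --pt "numbers of a row" for each row, then --argument value for the rest. carry_out: Moves the arm, as the interface text tells. Its arguments: {"type":"object","properties":{"slide":{"type":"array","items":{"type":"array","items":{"type":"number"}}},"spin":{"type":"array","items":{"type":"number"}},"claw":{"type":"array","items":{"type":"number"}},"squeeze":{"type":"number"}},"required":["slide","spin","claw"]}

```bash
mkdir -p pics
cat > h.py <<'E'
import numpy as np, cv2
from bench import robot
from scipy.spatial.transform import Rotation as R
def cam(p, obs=None):
    K=np.array(p["camera_matrix"])
    if "rvec" in p:
        Rm=cv2.Rodrigues(np.array(p["rvec"],float))[0]; t=np.array(p["tvec"],float).ravel()
        return K,Rm,t
    T=np.eye(4); T[:3,:3]=R.from_euler('xyz',obs["eef_rot"]).as_matrix(); T[:3,3]=obs["position"]
    W=np.linalg.inv(T@np.array(p["T_tool_cam"])); return K,W[:3,:3],W[:3,3]
def ray(c,uv,z):
    K,Rm,t=c; uv=np.atleast_2d(uv).astype(float)
    d=np.c_[uv,np.ones(len(uv))]@np.linalg.inv(K).T@Rm; o=-Rm.T@t
    return o+d*((z-o[2])/d[:,2])[:,None]
def proj(c,P):
    K,Rm,t=c; q=(np.atleast_2d(P)@Rm.T+t)@K.T; return q[:,:2]/q[:,2:]
def save(f,n): cv2.imwrite("pics/"+n,cv2.cvtColor(f,cv2.COLOR_RGB2BGR))
E
python3 - <<'E'
from h import *
np.set_printoptions(precision=4,suppress=True)
o=robot.get_obs(); print(o["t"],o["position"],o["eef_rot"],o["width"],o["ft_force"])
for n in("top","scene"):
    p=robot.read_camera(n); save(p["frame"],n+"0.png"); c=cam(p); print(n,-c[1].T@c[2])
    for q in("cover","frame","mug","mug_rim","mat","sieve","flask","snapbox","spoon"):
        for d in robot.search_frame(q,p): print(q,round(d["conf"],2),np.array(d["xyz"]),proj(c,d["xyz"])[0])
E
```

```text
0.0 [ 0.2783 -0.5591  0.2306] [-3.1402 -0.      0.4619] 0.08525389983738563 [ 0.4507 -0.7227  0.1607]
top [0.4122 0.0437 0.9822]
cover 0.78 [0.6088 0.0071 0.0096] [333.6175 163.853 ]
cover 0.65 [ 0.3045 -0.2173  0.0052] [417.4081 278.2461]
cover 0.51 [ 0.5357 -0.2498  0.0612] [434.4274 189.1157]
cover 0.36 [ 0.7684 -0.1447  0.0143] [389.1982 107.0586]
cover 0.25 [ 0.6262 -0.0006  0.0153] [336.587  157.1368]
frame 0.91 [ 0.239  -0.3103  0.0145] [454.3347 304.489 ]
frame 0.86 [0.6274 0.0008 0.015 ] [336.0676 156.7191]
frame 0.74 [0.2667 0.2721 0.0173] [230.7164 291.9603]
frame 0.27 [ 0.6029 -0.0066  0.0003] [338.4659 166.7045]
mug 0.82 [0.5496 0.231  0.0383] [248.3515 182.9612]
mug 0.72 [ 0.6032 -0.0061 -0.0002] [338.2748 166.6294]
mug_rim 0.71 [0.5516 0.2361 0.0408] [246.2312 182.0405]
mat 0.96 [ 0.603  -0.0069  0.0011] [338.5909 166.6141]
mat 0.49 [0.609  0.0082 0.0084] [333.1967 163.8635]
sieve 0.86 [ 0.769  -0.1458  0.0166] [389.7561 106.5558]
flask 0.74 [0.6507 0.3754 0.1914] [171.2463 127.0981]
flask 0.48 [0.6056 0.0079 0.0077] [333.2885 165.1462]
snapbox 0.57 [ 0.5365 -0.2509  0
[... 229 characters left out ...]
[ 0.2383 -0.3074  0.0133] [336.0084 141.2214]
frame 0.58 [0.6204 0.0217 0.0133] [286.2314 224.4919]
frame 0.56 [0.268  0.2702 0.0169] [426.9318 234.5444]
frame 0.36 [0.5389 0.2137 0.0579] [341.6344 246.0551]
mug 0.76 [0.5416 0.2181 0.0578] [341.6467 247.4819]
mug_rim 0.52 [0.5367 0.2166 0.0575] [342.8485 246.5485]
mug_rim 0.23 [0.6199 0.0204 0.0163] [286.1463 223.4989]
mat 0.93 [0.6694 0.185  0.0046] [295.8945 269.0397]
sieve 0.84 [ 0.7621 -0.1515  0.0217] [223.9622 204.6346]
flask 0.7 [0.686  0.4264 0.1887] [338.5303 298.2948]
snapbox 0.81 [ 0.5481 -0.2349  0.0551] [272.6744 164.2222]
spoon 0.88 [0.8061 0.0872 0.019 ] [236.7593 260.408 ]
spoon 0.23 [0.6849 0.427  0.1869] [339.1035 298.7945]
```

View pics/top0.png

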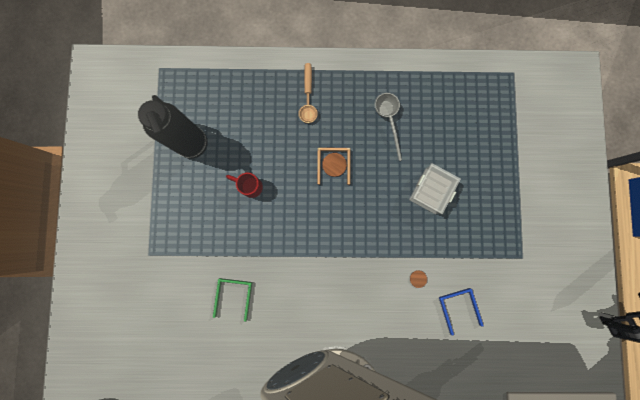

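Run:
```python
from h import *
np.set_printoptions(precision=4,suppress=True)
p=robot.read_camera("top"); c=cam(p); f=p["frame"]
a=cv2.resize(f[120:220,220:380],None,fx=5,fy=5,interpolation=cv2.INTER_CUBIC); save(a,"crop1.png")
for q in("cover","frame","mug"):
    for d in robot.masks_of(q,p):
        m=d["region"].astype(np.uint8); k=max(cv2.findContours(m,0,2)[0],key=cv2.contourArea)
        z={"cover":.009,"frame":.019,"mug":.073}[q]
        P=ray(c,k[:,0],z)[:,:2].astype(np.float32); print(q,round(d["conf"],2),m.sum(),"minrect",cv2.minAreaRect(P),"circ",cv2.minEnclosingCircle(P))
```

```text
cover 0.61 447 minrect ((0.6072704792022705, 0.004645226523280144), (0.06347976624965668, 0.06259791553020477), 0.656592071056366) circ ((0.6076278686523438, 0.005856309551745653), 0.03330601379275322)
cover 0.58 250 minrect ((0.3043248653411865, -0.21654948592185974), (0.04394882917404175, 0.04517662525177002), 44.33397674560547) circ ((0.30460307002067566, -0.2165006399154663), 0.02326526679098606)
frame 0.84 142 minrect ((0.6063113212585449, -0.03200836479663849), (0.09802869707345963, 0.0317503996193409), 18.482709884643555) circ ((0.6024423241615295, -0.020286675542593002), 0.04919496923685074)
frame 0.84 382 minrect ((0.2489190697669983, 0.2668260335922241), (0.089686319231987, 0.09979467839002609), 83.9633560180664) circ ((0.24939540028572083, 0.26621633768081665), 0.06535942852497101)
frame 0.55 290 minrect ((0.22617320716381073, -0.3245946168899536), (0.09279228001832962, 0.089861661195755), 16.804035186767578) circ ((0.22530953586101532, -0.32389524579048157), 0.060662224888801575)
frame 0.37 2413 minrect ((0.701302707195282, 0.44352298974990845), (0.21179014444351196, 0.1013295128941536), 56.81110382080078) circ ((0.7019801139831543, 0.4431384801864624), 0.1061200276017189)
mug 0.8 558 minrect ((0.5469460487365723, 0.23002201318740845), (0.09003376215696335, 0.05669468641281128), 45.75355529785156) circ ((0.540527880191803, 0.23626020550727844), 0.04839858412742615)
```

View pics/crop1.png

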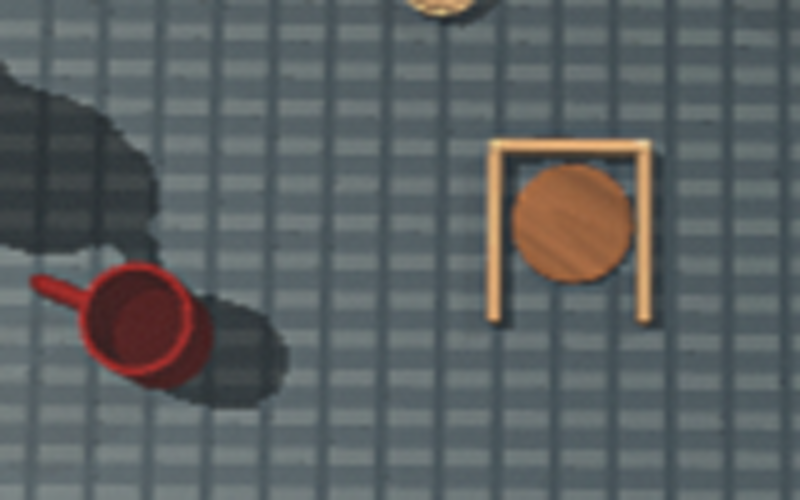

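The discs are the 66 mm one at top (334,164), inside the bamboo frame, and a 45 mm one at (418,279), bare on the table. The frames are bamboo (334,165), green (233,298) and blue (460,310). The job means the disc at (334,164) in the bamboo frame. The crop confirms this: disc centred at crop (572,223), frame open towards the robot, mug mouth at (136,321) with its handle up-left.

```bash
cat >> h.py <<'E'
def go(target,yaw=None,step=.0417,start=None):
    "rows for a straight move to target at the present yaw; or turn"
    o=robot.get_obs(); M=R.from_euler('xyz',o["eef_rot"]).as_matrix()
    d=M.T@(np.array(target)-o["position"])/.25
    print("tool shift units",d.round(4),"rows",np.abs(np.linalg.norm(d)*.25/step).round(2))
    return d
E
python3 - <<'E'
from h import *
np.set_printoptions(precision=4,suppress=True)
p=robot.read_camera("top"); c=cam(p)
w=lambda a,z: ray(c,np.array(a,float)/5+[220-.4,120-.4],z)
F=w([(490,140),(651,140),(487,323),(652,323)],.019)[:,:2]; print("frame corners",F,"centre",F.mean(0))
ax=(F[0]+F[1]-F[2]-F[3]); print("axis deg",np.degrees(np.arctan2(ax[1],ax[0])),"len",np.linalg.norm(ax)/2,"wid",np.linalg.norm(F[0]-F[1]),np.linalg.norm(F[2]-F[3]))
print("disc",w([(572,223),(512,223),(632,223)],.009)[:,:2])
print("rim",w([(136,321),(79,321),(193,321),(136,264),(136,378)],.073)[:,:2])
print("handle",w([(35,283)],.05))
print("flask base?",ray(c,[(192,143)],.003),ray(c,[(150,115)],.25))
q=robot.get_obs(); M=R.from_euler('xyz',q["eef_rot"]).as_matrix(); print(M)
E
```

```text
frame corners [[ 0.651   0.0511]
 [ 0.6521 -0.036 ]
 [ 0.5511  0.0515]
 [ 0.5521 -0.0368]] centre [0.6016 0.0074]
axis deg 0.08161434137290427 len 0.09989242002589822 wid 0.08708636621532938 0.08832940277221923
disc [[ 0.608   0.006 ]
 [ 0.6076  0.0387]
 [ 0.6084 -0.0266]]
rim [[0.5424 0.228 ]
 [0.542  0.2566]
 [0.5427 0.1993]
 [0.5715 0.2289]
 [0.5135 0.2271]]
handle [[0.5649 0.2854 0.05  ]]
flask base? [[0.6636 0.3955 0.003 ]] [[0.6581 0.3958 0.25  ]]
[[ 0.8952  0.4456 -0.    ]
 [ 0.4456 -0.8952 -0.    ]
 [-0.     -0.     -1.    ]]
```

Emit:
carry_out --pt "0 0 0" --pt "0 0 0" --pt "0 0 0" --pt "0 0 0" --pt "0 0 0" --spin '[-0.083,-0.083,-0.083,-0.083,-0.083]' --claw '[-1,-1,-1,-1,-1]' --squeeze 20

```text
t: 1.67
position: [0.2785, -0.5595, 0.2313]
eef_rot: [-3.142, -0.0, 1.09]
ft_force: [0.3, 0.1, -0.1]
width: 0.0259
grasp_force: 0.0
```

Emit:
carry_out --pt "0 0 0" --pt "0.16 0.026 0.02" --pt "0.16 0.026 0.02" --pt "0.16 0.026 0.02" --pt "0.16 0.026 0.02" --spin '[-0.076,0,0,0,0]' --claw '[-1,-1,-1,-1,-1]'

```text
t: 2.08
position: [0.3613, -0.4186, 0.2111]
eef_rot: [3.141, 0.0, 1.197]
ft_force: [2.0, -1.1, -0.1]
width: 0.0
grasp_force: 0.0
```

Emit:
carry_out --pt "0.16 0.026 0.02" --pt "0.16 0.026 0.02" --pt "0.16 0.026 0.02" --pt "0.16 0.026 0.02" --pt "0.16 0.026 0.02" --spin '[0,0,0,0,0]' --claw '[-1,-1,-1,-1,-1]'

```text
t: 2.5
position: [0.4647, -0.2438, 0.1863]
eef_rot: [3.141, 0.0, 1.198]
ft_force: [0.9, -0.9, 0.3]
width: -0.0
grasp_force: 0.0
```

Emit:
carry_out --pt "0.16 0.026 0.02" --pt "0.16 0.026 0.02" --pt "0.16 0.026 0.02" --pt "0.16 0.026 0.02" --pt "0 0 0" --spin '[0,0,0,0,0]' --claw '[-1,-1,-1,-1,-1]'

```text
t: 2.92
position: [0.5493, -0.1005, 0.1657]
eef_rot: [3.141, -0.002, 1.202]
ft_force: [0.5, 0.8, -0.2]
width: -0.0001
grasp_force: 0.0
```

Run:
```python
from h import *
o=robot.get_obs(); print(o["position"],o["eef_rot"],o["t"],o["ft_force"]); go([.608,.006,.14]); go([.608,.006,.02])
p=robot.read_camera("wrist"); c=cam(p,o); print(-c[1].T@c[2]); save(p["frame"],"w1.png")
for q in("cover","frame"):
    for d in robot.search_frame(q,p): print(q,d["conf"],d["xyz"],proj(c,d["xyz"])[0])
```

```text
[ 0.54931767 -0.10054401  0.16574115] [ 3.14089440e+00 -2.14996356e-03  1.20194225e+00] 2.9167 [ 0.48412117  0.83227389 -0.22939606]
tool shift units [0.4819 0.0652 0.104 ] rows 2.98
tool shift units [0.4809 0.0649 0.584 ] rows 4.55
[ 0.5766603  -0.03098848  0.30917062]
cover 0.67 [0.7749, -0.141, 0.0188] [572.25410683 136.1749142 ]
cover 0.66 [0.6074, 0.0136, 0.009] [335.69903905  34.74076537]
cover 0.62 [0.3041, -0.1966, 0.0016] [150.94984322 330.55743516]
frame 0.93 [0.6191, -0.0158, 0.0189] [361.5282336   63.01922572]
```

Emit:
carry_out --pt "0.16 0.022 0.03" --pt "0.16 0.022 0.03" --pt "0.16 0.02 0.04" --pt "0 0 0" --pt "0 0 0" --spin '[0,0,0,0,0]' --claw '[-1,-1,-1,-1,-1]'

```text
t: 3.48
position: [0.605, 0.0, 0.1408]
eef_rot: [-3.141, 0.001, 1.199]
ft_force: [-0.8, -0.4, -0.0]
width: -0.0001
grasp_force: 0.0
```

Run:
```python
from h import *
o=robot.get_obs(); print(o["position"],o["eef_rot"],o["t"],o["ft_force"]);go([.608,.006,.02])
for n in ("top","scene"):
  p=robot.read_camera(n); c=cam(p)
  a=proj(c,[.6,.0,.02])[0].astype(int); save(cv2.resize(p["frame"][a[1]-50:a[1]+50,a[0]-80:a[0]+80],None,fx=4,fy=4,interpolation=cv2.INTER_CUBIC),n+"2.png")
  for q in("cover",):
    for d in robot.search_frame(q,p): print(n,q,d["conf"],d["xyz"],proj(c,d["xyz"])[0])
```

```text
[6.04987658e-01 2.28706586e-05 1.40778910e-01] [-3.14084097e+00  5.28314962e-04  1.19928429e+00] 3.4833 [-0.7707828  -0.35438353 -0.02128736]
tool shift units [0.0269 0.0029 0.4831] rows 2.9
scene cover 0.72 [0.6132, 0.0071, 0.0101] [286.33306372 221.52963935]
scene cover 0.65 [0.3091, -0.209, 0.0052] [333.50267806 160.26401419]
```

Emit:
carry_out --pt "0.027 0.003 0.15" --pt "0 0 0.15" --pt "0 0 0.12" --pt "0 0 0.06" --pt "0 0 0.02" --spin '[0,0,0,0,0]' --claw '[-1,-1,-1,-1,-1]'

```text
t: 4.1
position: [0.6058, 0.0046, 0.0138]
eef_rot: [-3.138, 0.002, 1.197]
ft_force: [-0.8, 1.1, -0.8]
width: -0.0002
grasp_force: 0.0
```

Emit:
carry_out --pt "0 0 0" --pt "0 0 0.004" --pt "0 0 0" --pt "0 0 0.004" --pt "0 0 0" --spin '[0,0,0,0,0]' --claw '[-1,-1,-1,-1,-1]'

```text
t: 4.52
position: [0.6089, 0.0059, 0.0154]
eef_rot: [3.14, -0.001, 1.198]
ft_force: [-0.0, -0.2, 0.2]
width: 0.0001
grasp_force: 0.0
```

Emit:
carry_out --pt "0 0 0.006" --pt "0 0 0.006" --pt "0 0 0.004" --pt "0 0 0" --pt "0 0 0" --spin '[0,0,0,0,0]' --claw '[-1,-1,-1,-1,-1]'

```text
t: 4.93
position: [0.608, 0.0061, 0.0101]
eef_rot: [-3.141, 0.0, 1.198]
ft_force: [-0.0, -0.7, -0.1]
width: -0.0002
grasp_force: 0.0
```

Emit:
carry_out --pt "0 0 0.004" --pt "0 0 0" --pt "0 0 0.002" --pt "0 0 0" --pt "0 0 0" --spin '[0,0,0,0,0]' --claw '[-1,-1,-1,-1,-1]'

```text
t: 5.35
position: [0.6082, 0.006, 0.0091]
eef_rot: [3.142, -0.0, 1.198]
ft_force: [-1.3, 0.1, 5.0]
width: -0.0003
grasp_force: 2.6
```

Emit:
carry_out --pt "-0.0087 -0.0224 0.001" --pt "-0.0087 -0.0224 0" --pt "-0.0087 -0.0224 0" --pt "-0.0087 -0.0224 0" --pt "0 0 0" --spin '[0,0,0,0,0]' --claw '[-1,-1,-1,-1,-1]'

```text
t: 5.77
position: [0.5837, 0.0061, 0.0091]
eef_rot: [3.141, -0.0, 1.198]
ft_force: [-1.8, 0.0, 8.1]
width: -0.0003
grasp_force: 4.2
```

Run:
```python
from h import *
o=robot.get_obs(); print(o["position"],o["t"],o["ft_force"])
for n in ("scene","top"):
  p=robot.read_camera(n); c=cam(p)
  a=proj(c,[.58,.0,.02])[0].astype(int); save(cv2.resize(p["frame"][a[1]-50:a[1]+50,a[0]-80:a[0]+80],None,fx=4,fy=4,interpolation=cv2.INTER_CUBIC),n+"3.png")
  for d in robot.search_frame("cover",p): print(n,d["conf"],d["xyz"],proj(c,d["xyz"])[0])
```

```text
[0.58369382 0.00606823 0.00907162] 5.7667 [-1.81470157  0.01411851  8.06003563]
scene 0.51 [0.5993, 0.0126, 0.0086] [291.07524793 221.43166767]
scene 0.51 [0.3114, -0.2138, 0.0035] [332.33187465 160.15335052]
scene 0.19 [0.7628, -0.1499, 0.0241] [223.79980941 204.45113653]
```

View pics/scene3.png

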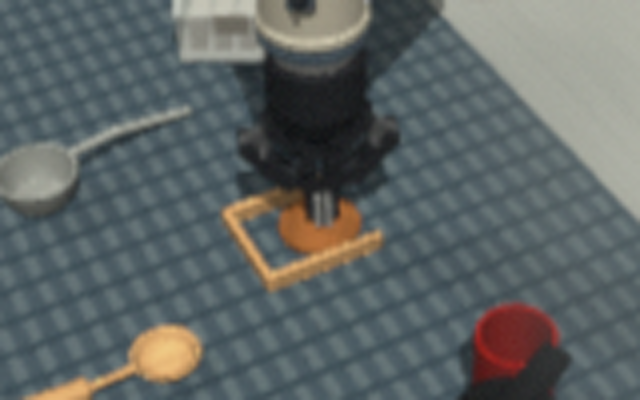

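The scene crop shows the disc at (320,225) under the fingers at (322,215), with the gap to the back wall widened, so the disc is sliding with the fingers. I'll keep going.

Emit:
carry_out --pt "-0.0117 -0.0298 0" --pt "-0.0117 -0.0298 0" --pt "-0.0117 -0.0298 0" --pt "-0.0117 -0.0298 0" --pt "-0.0117 -0.0298 0" --spin '[0,0,0,0,0]' --claw '[-1,-1,-1,-1,-1]'

```text
t: 6.38
position: [0.5444, 0.006, 0.0091]
eef_rot: [3.139, -0.001, 1.198]
ft_force: [0.7, 0.1, 5.7]
width: 0.0
grasp_force: 2.9
```

Emit:
carry_out --pt "-0.0117 -0.0298 0" --pt "-0.0117 -0.0298 0" --pt "-0.0117 -0.0298 0" --pt "-0.0117 -0.0298 0" --pt "-0.0117 -0.0298 0" --spin '[0,0,0,0,0]' --claw '[-1,-1,-1,-1,-1]'

```text
t: 6.8
position: [0.5045, 0.0059, 0.0091]
eef_rot: [3.139, -0.001, 1.198]
ft_force: [1.5, 0.2, 6.2]
width: 0.0001
grasp_force: 3.1
```

Run:
```python
from h import *
o=robot.get_obs(); print(o["position"],o["t"],o["ft_force"])
p=robot.read_camera("scene"); c=cam(p)
for d in robot.search_frame("cover",p): print(d["conf"],d["xyz"],proj(c,d["xyz"])[0])
```

```text
[0.50446278 0.00591737 0.00907835] 6.8 [1.51295393 0.152704   6.24444577]
0.69 [0.5245, 0.0106, 0.0074] [311.52936366 213.38473911]
0.56 [0.3023, -0.2076, 0.0008] [335.17101104 160.87941146]
```

Emit:
carry_out --pt "-0.0117 -0.0298 0" --pt "-0.0117 -0.0298 0" --pt "-0.0117 -0.0298 0" --pt "-0.0117 -0.0298 0" --pt "0 0 0" --spin '[0,0,0,0,0]' --claw '[-1,-1,-1,-1,-1]'

```text
t: 7.32
position: [0.471, 0.0059, 0.009]
eef_rot: [3.141, -0.0, 1.198]
ft_force: [-1.5, 0.2, 10.4]
width: 0.0003
grasp_force: 6.0
```

Emit:
carry_out --pt "0 0 -0.02" --pt "0 0 -0.1" --pt "0 0 -0.15" --pt "-0.04 0 -0.15" --pt "-0.04 0 0" --spin '[0,0,0,0,0]' --claw '[-1,-1,-1,1,1]'

```text
t: 7.73
position: [0.4676, -0.0128, 0.1189]
eef_rot: [3.134, -0.003, 1.199]
ft_force: [1.6, -0.6, 0.5]
width: 0.0232
grasp_force: 0.0
```

Emit:
carry_out --pt "-0.16 0 0" --pt "-0.16 0 0" --pt "0 0 0" --pt "0 0 0" --pt "0 0 0" --spin '[0,0,0,0,0]' --claw '[1,1,1,1,1]'

```text
t: 8.15
position: [0.4352, -0.0872, 0.1134]
eef_rot: [-3.141, -0.0, 1.197]
ft_force: [-0.7, -0.1, 0.5]
width: 0.0832
grasp_force: 0.0
```

```bash
cat > look.py <<'E'
from h import *
np.set_printoptions(precision=4,suppress=True)
import sys
o=robot.get_obs(); print(o["position"],o["eef_rot"],o["t"],o["width"])
for n in ("wrist","scene","top"):
  o=robot.get_obs(); p=robot.read_camera(n); c=cam(p,o); save(p["frame"],sys.argv[1]+n+".png")
  for d in robot.masks_of("cover",p):
    m=d["region"].astype(np.uint8); k=max(cv2.findContours(m,0,2)[0],key=cv2.contourArea)
    P=ray(c,k[:,0],.009)[:,:2].astype(np.float32); e=cv2.fitEllipse(P) if len(P)>5 else None
    print(n,round(d["conf"],2),"px",k[:,0].mean(0),"circ",cv2.minEnclosingCircle(P),"ell",e)
E
python3 look.py a
```

```text
[ 0.4352 -0.0872  0.1134] [-3.1412 -0.0002  1.1969] 8.15 0.08317426840292795
wrist 0.95 px [333.4054  52.6081] circ ((0.4830445647239685, 0.0069349585101008415), 0.03346392884850502) ell ((0.48304954171180725, 0.007009441033005714), (0.06418915092945099, 0.06523704528808594), 4.577685356140137)
wrist 0.74 px [243.5593 354.4237] circ ((0.3111547827720642, -0.20636200904846191), 0.019697582349181175) ell ((0.31036531925201416, -0.20516161620616913), (0.030544092878699303, 0.03733868896961212), 92.99701690673828)
scene 0.66 px [321.5417 209.5417] circ ((0.48992225527763367, 0.007981762290000916), 0.03485803306102753) ell ((0.4894399046897888, 0.009024696424603462), (0.059669531881809235, 0.06683243066072464), 161.34674072265625)
scene 0.48 px [332.625  161.0625] circ ((0.31770700216293335, -0.20629706978797913), 0.025217492133378983) ell ((0.31740620732307434, -0.20521341264247894), (0.041330546140670776, 0.04842280223965645), 170.55169677734375)
top 0.76 px [333.1154 211.1154] circ ((0.4811922609806061, 0.004855469334870577), 0.033618904650211334) ell ((0.48163050413131714, 0.004984915256500244), (0.06435761600732803, 0.06576098501682281), 46.54104232788086)
top 0.5 px [418.5 278.4] circ ((0.3035290241241455, -0.21993553638458252), 0.02181166596710682) ell ((0.30353233218193054, -0.22002756595611572), (0.03922206163406372, 0.04359510913491249), 174.81195068359375)
top 0.4 px [331.7333 158.0667] circ ((0.604586124420166, 0.007567897439002991), 0.06583259999752045) ell ((0.6097352504730225, 0.004297416657209396), (0.09378961473703384, 0.1229272186756134), 98.82232666015625)
```

```bash
python3 -c "
from h import *
go([.482,.006,.113]); go([.482,.006,.01])"
```

```text
tool shift units [0.4115 0.0379 0.0016] rows 2.48
tool shift units [0.4115 0.0381 0.4136] rows 3.51
```

Emit:
carry_out --pt "0.14 0.013 0.03" --pt "0.14 0.013 0.03" --pt "0.13 0.012 0.02" --pt "0 0 0.02" --pt "0 0 0" --spin '[0,0,0,0,0]' --claw '[0.85,0.85,0.85,0.85,0.85]'

```text
t: 8.87
position: [0.4818, 0.0065, 0.0876]
eef_rot: [-3.14, 0.001, 1.202]
ft_force: [-1.3, -0.9, -0.4]
width: 0.0788
grasp_force: 0.0
```

```bash
python3 look.py b | head -3; python3 -c "
from h import *
go([.482,.006,.01])"
```

```text
[0.4818 0.0065 0.0876] [-3.1403  0.0005  1.202 ] 8.8667 0.07876031527913409
wrist 0.56 px [320.9776 199.6343] circ ((0.4833226203918457, 0.007645506411790848), 0.033655013889074326) ell ((0.483216792345047, 0.0074293771758675575), (0.0651816800236702, 0.0659494623541832), 169.3397979736328)
scene 0.49 px [322.2759 209.8276] circ ((0.48709285259246826, 0.011068195104598999), 0.03669150546193123) ell ((0.48717403411865234, 0.010568480007350445), (0.06546981632709503, 0.0701306015253067), 147.48977661132812)
tool shift units [ 0.008  -0.0015  0.3153] rows 1.89
```

View pics/bwrist.png

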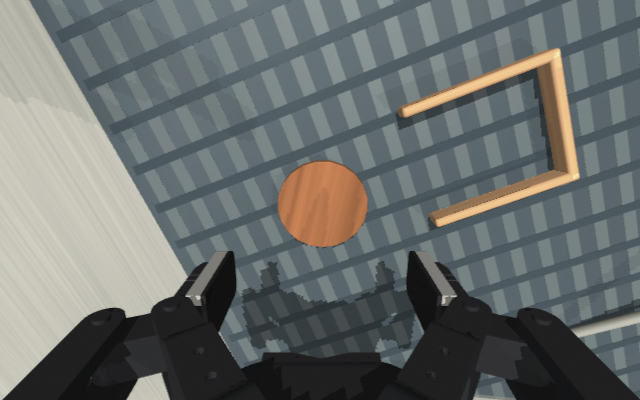

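The wrist view shows the disc clear of the frame at (323,203), midway between the fingertips at (212,275) and (432,275). I'll descend now.

Emit:
carry_out --pt "0.004 0.003 0.14" --pt "0 0 0.12" --pt "0 0 0.05" --pt "0 0 0" --pt "0 0 0" --spin '[0,0,0,0,0]' --claw '[0.85,0.85,0.85,0.85,0.85]'

```text
t: 9.58
position: [0.4824, 0.0049, 0.0109]
eef_rot: [-3.14, 0.001, 1.197]
ft_force: [0.4, -0.6, -0.3]
width: 0.0792
grasp_force: 0.0
```

Emit:
carry_out --pt "0 0 0.016" --pt "0 0 0.016" --pt "0 0 0" --pt "0 0 0" --pt "0 0 0" --spin '[0,0,0,0,0]' --claw '[0.85,0.85,0.85,0.85,0.85]'

```text
t: 10.0
position: [0.4832, 0.0054, 0.0035]
eef_rot: [3.141, -0.0, 1.198]
ft_force: [0.6, 0.3, -0.6]
width: 0.0786
grasp_force: 0.0
```

Emit:
carry_out --pt "0 0 0.008" --pt "0 0 0.008" --pt "0 0 0.004" --pt "0 0 0" --pt "0 0 0" --spin '[0,0,0,0,0]' --claw '[0.85,0.85,0.85,0.85,0.85]'

```text
t: 10.42
position: [0.4828, 0.0054, -0.0021]
eef_rot: [-3.141, 0.0, 1.198]
ft_force: [-0.4, 0.2, 0.1]
width: 0.0794
grasp_force: 0.0
```

Emit:
carry_out --pt "0 0 0.004" --pt "0 0 0" --pt "0 0 0.004" --pt "0 0 0" --pt "0 0 0" --spin '[0,0,0,0,0]' --claw '[0.85,0.85,0.85,0.85,0.85]'

```text
t: 10.83
position: [0.4829, 0.0054, -0.004]
eef_rot: [-3.142, 0.0, 1.198]
ft_force: [0.7, -0.6, -0.1]
width: 0.079
grasp_force: 0.0
```

Emit:
carry_out --pt "0 0 0.006" --pt "0 0 0" --pt "0 0 0.006" --pt "0 0 0" --pt "0 0 0" --spin '[0,0,0,0,0]' --claw '[0.85,0.85,0.85,0.85,0.85]'

```text
t: 11.25
position: [0.4828, 0.0054, -0.0071]
eef_rot: [-3.141, 0.0, 1.198]
ft_force: [-0.7, -0.1, -0.3]
width: 0.0788
grasp_force: 0.0
```

Emit:
carry_out --pt "0 0 0.004" --pt "0 0 0" --pt "0 0 0.002" --pt "0 0 0" --pt "0 0 0" --spin '[0,0,0,0,0]' --claw '[0.85,0.85,0.85,0.85,0.85]'

```text
t: 11.67
position: [0.483, 0.0054, -0.0077]
eef_rot: [3.141, -0.0, 1.198]
ft_force: [-2.5, 0.7, 15.4]
width: 0.079
grasp_force: 7.3
```

Emit:
carry_out --pt "0 0 -0.024" --pt "0 0 0" --pt "0 0 0" --pt "0 0 0" --pt "0 0 0" --spin '[0,0,0,0,0]' --claw '[0.85,0.85,0.85,0.7,0.6]' --squeeze 25

```text
t: 12.08
position: [0.4828, 0.0054, -0.0027]
eef_rot: [-3.141, 0.0, 1.198]
ft_force: [0.1, 0.6, -0.1]
width: 0.0686
grasp_force: 0.0
```

Emit:
carry_out --pt "0 0 0" --pt "0 0 0" --pt "0 0 0" --pt "0 0 0" --pt "0 0 0" --spin '[0,0,0,0,0]' --claw '[0.5,0.3,0.3,0.3,0.3]'

```text
t: 12.5
position: [0.4828, 0.0054, -0.0023]
eef_rot: [-3.141, 0.0, 1.198]
ft_force: [-1.8, -0.4, 5.9]
width: 0.0642
grasp_force: 25.9
```

Emit:
carry_out --pt "0 0 -0.01" --pt "0 0 -0.02" --pt "0 0 -0.06" --pt "0 0 -0.12" --pt "0 0 -0.12" --spin '[0,0,0,0,0]' --claw '[0.3,0.3,0.3,0.3,0.3]'

```text
t: 12.92
position: [0.4817, 0.0054, 0.0803]
eef_rot: [-3.139, 0.001, 1.198]
ft_force: [0.2, -0.4, 0.4]
width: 0.0639
grasp_force: 27.9
```

Emit:
carry_out --pt "0 0 -0.12" --pt "0 0 -0.1" --pt "0 0 0" --pt "0 0 0" --pt "0 0 0" --spin '[0,0,0,0,0]' --claw '[0.3,0.3,0.3,0.3,0.3]'

```text
t: 13.33
position: [0.4825, 0.0054, 0.1347]
eef_rot: [-3.141, 0.0, 1.198]
ft_force: [0.3, -0.3, 0.5]
width: 0.0647
grasp_force: 27.9
```

```bash
cat > look2.py <<'E'
from h import *
import sys
np.set_printoptions(precision=4,suppress=True)
o=robot.get_obs(); print(o["position"],o["eef_rot"],o["t"],o["width"],o["grasp_force"]); go([.5424,.228,.135])
M=R.from_euler('xyz',o["eef_rot"]).as_matrix()
p=robot.read_camera("wrist"); c=cam(p,o); fw=p["frame"]
zt=o["position"][2]+.0115   # expected top of the disc: tips 6.5 mm behind TCP, ~1 mm below underside, 6 mm thick
for d in robot.masks_of("cover",p):
    m=d["region"].astype(np.uint8); k=max(cv2.findContours(m,0,2)[0],key=cv2.contourArea)
    P=ray(c,k[:,0],zt); e=cv2.fitEllipse(P[:,:2].astype(np.float32)); print(round(d["conf"],2),"px",k[:,0].mean(0),"ell",e,"rel tool",M.T@(np.r_[e[0],zt]-o["position"]))
p=robot.read_camera("scene"); c=cam(p)
a=proj(c,o["position"])[0].astype(int); 
s=cv2.resize(p["frame"][a[1]-45:a[1]+45,a[0]-72:a[0]+72],(640,400),interpolation=cv2.INTER_CUBIC)
save(np.vstack([fw[:300,:],s])[:,:][::1][:, :][:700],"z.png"); v=np.vstack([fw,s]); save(cv2.resize(v,(480,600)),sys.argv[1])
E
python3 look2.py grip.png
```

```text
[0.4825 0.0054 0.1347] [-3.1413  0.0001  1.1983] 13.3333 0.06473415480542756 27.94420212507248
tool shift units [ 0.9166 -0.1007 -0.0012] rows 5.53
0.95 px [320.0933 261.1088] ell ((0.4835473895072937, 0.007484344765543938), (0.06456242501735687, 0.06640961766242981), 159.6592254638672) rel tool [ 0.0023  0.0002 -0.0115]
```

View pics/grip.png

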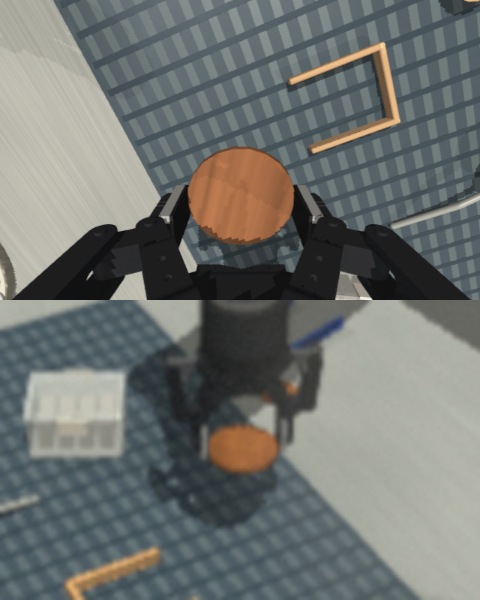

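The disc is held level: wrist (240,195), 65 x 66 mm, with its centre 2.3 mm ahead of the tool along tool x. I'll move near the mug and re-measure its mouth.

Emit:
carry_out --pt "0.1 -0.025 -0.02" --pt "0.14 -0.025 -0.03" --pt "0.14 -0.025 -0.03" --pt "0.12 -0.025 -0.03" --pt "0.06 0 0" --spin '[0,0,0,0,0]' --claw '[0.3,0.3,0.3,0.3,0.3]'

```text
t: 13.9
position: [0.5111, 0.148, 0.1628]
eef_rot: [3.141, -0.001, 1.2]
ft_force: [0.9, -1.1, 0.7]
width: 0.0644
grasp_force: 27.9
```

Emit:
carry_out --pt "0 0 0" --pt "0 0 0" --pt "0 0 0" --pt "0 0 0" --pt "0 0 0" --spin '[0,0,0,0,0]' --claw '[0.3,0.3,0.3,0.3,0.3]'

```text
t: 14.32
position: [0.5101, 0.1437, 0.1621]
eef_rot: [-3.141, 0.001, 1.197]
ft_force: [-0.1, -0.4, -0.0]
width: 0.0643
grasp_force: 27.9
```

```bash
cat > mug.py <<'E'
from h import *
np.set_printoptions(precision=4,suppress=True)
o=robot.get_obs(); print(o["position"],o["eef_rot"],o["t"],o["width"],o["grasp_force"])
fr=[]
for n in ("wrist","top"):
  p=robot.read_camera(n); c=cam(p,o); f=p["frame"].copy()
  # rim outline = outer circle at z=.073: fit circle projection to red-mask edge
  x0=np.array([.5424,.228]); th=np.linspace(0,2*np.pi,60,endpoint=False)
  hsv=cv2.cvtColor(f,cv2.COLOR_RGB2HSV).astype(int); red=(((hsv[...,0]<8)|(hsv[...,0]>172))&(hsv[...,1]>150)).astype(np.uint8)
  u=proj(c,np.r_[x0,.073])[0]; print(n,"rim px",u,"red",red.sum())
  # warp rim plane to a metric picture, 0.5 mm per px
  N=200; g=(np.arange(N)-N/2)*.0005; X,Y=np.meshgrid(x0[0]-g,x0[1]-g,indexing="ij")
  uv=proj(c,np.c_[X.ravel(),Y.ravel(),np.full(N*N,.073)]).astype(np.float32).reshape(N,N,2)
  w=cv2.remap(f,uv[...,0],uv[...,1],1); fr.append(cv2.resize(w,(400,400)))
  ci=cv2.HoughCircles(cv2.GaussianBlur(cv2.cvtColor(w,cv2.COLOR_RGB2GRAY),(5,5),0),cv2.HOUGH_GRADIENT,1,20,param1=60,param2=8,minRadius=54,maxRadius=62)
  if ci is not None:
    for q in ci[0][:4]: print(n,"circle",x0-[(q[1]-100)*.0005,(q[0]-100)*.0005],"r",q[2]*.0005)
save(np.hstack(fr),"rim.png")
E
python3 mug.py
```

```text
[0.5101 0.1437 0.1621] [-3.1408  0.0008  1.1969] 14.3167 0.06432375413399896 27.944342494010925
wrist rim px [319.3221  75.3207] red 6325
wrist circle [0.5462 0.2298] r 0.028450003
wrist circle [0.5457 0.2147] r 0.030700002
wrist circle [0.5361 0.2483] r 0.028500002
top rim px [246.7806 183.7884] red 0
```

View pics/rim.png

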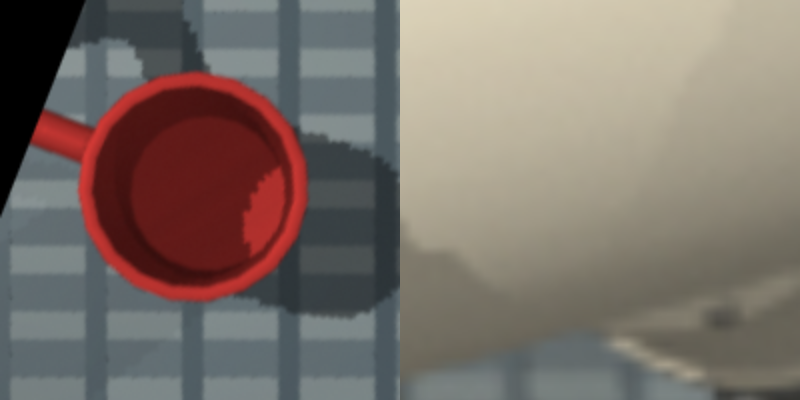

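In the left (wrist) half of the picture the mug mouth is centred at (193,187), 57 mm across, which puts it at about (0.546, 0.230). That is 3.5 mm from the top-camera value. I trust the wrist camera more because it also measured the disc in the hand.

```bash
python3 -c "
from h import *
go([.545,.2278,.162]);go([.545,.2278,.09])"
```

```text
tool shift units [0.3626 0.0066 0.0014] rows 2.17
tool shift units [0.3627 0.0067 0.2894] rows 2.78
```

Emit:
carry_out --pt "0.1 0.002 0" --pt "0.12 0.002 0" --pt "0.1 0.002 0" --pt "0.042 0 0.04" --pt "0 0 0.06" --spin '[0,0,0,0,0]' --claw '[0.3,0.3,0.3,0.3,0.3]'

```text
t: 14.83
position: [0.5468, 0.2307, 0.1382]
eef_rot: [3.139, -0.003, 1.199]
ft_force: [0.2, -0.3, -1.1]
width: 0.0643
grasp_force: 27.9
```

Emit:
carry_out --pt "0 0 0.08" --pt "0 0 0.08" --pt "0 0 0.04" --pt "0 0 0" --pt "0 0 0" --spin '[0,0,0,0,0]' --claw '[0.3,0.3,0.3,0.3,0.3]'

```text
t: 15.25
position: [0.5445, 0.2281, 0.0871]
eef_rot: [-3.141, 0.001, 1.198]
ft_force: [0.2, 0.5, -0.4]
width: 0.0644
grasp_force: 27.9
```

```bash
python3 look2.py pre.png; python3 -c "
from h import *
go([.545,.2278,.072])"
```

```text
[0.5445 0.2281 0.0871] [-3.1406  0.0011  1.198 ] 15.25 0.06444102890862338 27.944467663764954
tool shift units [-0.0035 -0.008  -0.1914] rows 1.15
0.65 px [319.8615 260.4615] ell ((0.5455815196037292, 0.23006266355514526), (0.06481457501649857, 0.06674985587596893), 155.83033752441406) rel tool [ 0.0022  0.0002 -0.0115]
tool shift units [-0.0047 -0.0013  0.0669] rows 0.4
```

View pics/pre.png

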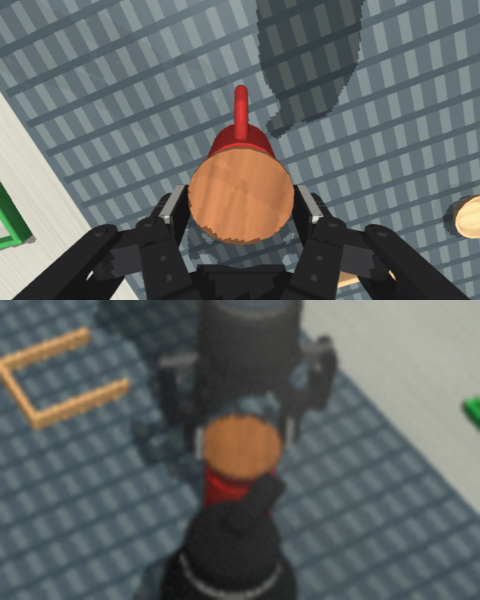

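The wrist view shows the mug (red, 208–273) symmetric under the disc (188–293), with the handle straight ahead and clear of both fingers. I'll lower it to contact.

Emit:
carry_out --pt "0.002 -0.001 0.03" --pt "0 0 0.026" --pt "0 0 0.006" --pt "0 0 0" --pt "0 0 0" --spin '[0,0,0,0,0]' --claw '[0.3,0.3,0.3,0.3,0.3]'

```text
t: 15.82
position: [0.5447, 0.2292, 0.0718]
eef_rot: [-3.141, 0.0, 1.198]
ft_force: [0.8, 0.4, -0.7]
width: 0.0642
grasp_force: 27.9
```

Emit:
carry_out --pt "0 0 0.004" --pt "0 0 0" --pt "0 0 0.004" --pt "0 0 0" --pt "0 0 0" --spin '[0,0,0,0,0]' --claw '[0.3,0.3,0.3,0.3,0.3]'

```text
t: 16.23
position: [0.5449, 0.2292, 0.0701]
eef_rot: [3.142, -0.0, 1.198]
ft_force: [0.3, -0.1, -0.1]
width: 0.0646
grasp_force: 27.9
```

Emit:
carry_out --pt "-0.005 0 0" --pt "0 0 0.004" --pt "0 0 0" --pt "0 0 0.003" --pt "0 0 0" --spin '[0,0,0,0,0]' --claw '[0.3,0.3,0.3,0.3,0.3]'

```text
t: 16.65
position: [0.5444, 0.228, 0.0682]
eef_rot: [-3.142, 0.0, 1.198]
ft_force: [-0.0, 0.2, -1.2]
width: 0.0645
grasp_force: 27.9
```

Emit:
carry_out --pt "0 0 0.002" --pt "0 0 0" --pt "0 0 0" --pt "0 0 0" --pt "0 0 0" --spin '[0,0,0,0,0]' --claw '[0.3,0.3,0.3,0.3,0.3]'

```text
t: 17.07
position: [0.5444, 0.2281, 0.0678]
eef_rot: [3.142, -0.0, 1.198]
ft_force: [-0.2, 0.4, -0.5]
width: 0.0641
grasp_force: 28.0
```

Emit:
carry_out --pt "0 0 0.002" --pt "0 0 0" --pt "0 0 0.002" --pt "0 0 0" --pt "0 0 0" --spin '[0,0,0,0,0]' --claw '[0.3,0.3,0.3,0.3,0.3]'

```text
t: 17.48
position: [0.5445, 0.2281, 0.0677]
eef_rot: [3.141, -0.0, 1.198]
ft_force: [-3.2, -1.1, 10.4]
width: 0.0645
grasp_force: 28.9
```

Emit:
carry_out --pt "0 0 -0.002" --pt "0 0 0" --pt "0 0 0" --pt "0 0 0" --pt "0 0 0" --spin '[0,0,0,0,0]' --claw '[0.3,0.5,0.54,0.58,0.62]'

```text
t: 17.9
position: [0.5443, 0.228, 0.067]
eef_rot: [-3.141, 0.0, 1.198]
ft_force: [-0.7, 1.0, -0.5]
width: 0.0691
grasp_force: 0.0
```

Emit:
carry_out --pt "0 0 0" --pt "0 0 0" --pt "0 0 0" --pt "0 0 0" --pt "0 0 0" --spin '[0,0,0,0,0]' --claw '[0.7,0.8,0.9,0.95,0.95]'

```text
t: 18.32
position: [0.5444, 0.2281, 0.0672]
eef_rot: [-3.142, 0.0, 1.198]
ft_force: [-0.3, -0.5, -0.7]
width: 0.0833
grasp_force: 0.0
```

Emit:
carry_out --pt "0 0 -0.03" --pt "0 0 -0.08" --pt "0 0 -0.12" --pt "0 0 -0.12" --pt "0 0 -0.12" --spin '[0,0,0,0,0]' --claw '[0.95,0.95,0.95,0.95,0.95]'

```text
t: 18.73
position: [0.5441, 0.2279, 0.1865]
eef_rot: [-3.141, 0.0, 1.198]
ft_force: [0.5, 0.0, 0.7]
width: 0.0832
grasp_force: 0.0
```

Emit:
carry_out --pt "-0.16 0 0" --pt "-0.16 0 0" --pt "-0.08 0 0" --pt "0 0 0" --pt "0 0 0" --spin '[0,0,0,0,0]' --claw '[0.95,0.95,0.95,0.95,0.95]'

```text
t: 19.15
position: [0.5079, 0.1341, 0.1856]
eef_rot: [3.141, -0.001, 1.196]
ft_force: [1.3, -0.2, -0.6]
width: 0.0834
grasp_force: 0.0
```

Run:
```python
from h import *
np.set_printoptions(precision=4,suppress=True)
o=robot.get_obs(); print(o["position"],o["t"]); v=[]
for n in ("wrist","scene","top"):
  p=robot.read_camera(n); c=cam(p,o); a=proj(c,[.545,.23,.06])[0].astype(int); h=(100 if n=="wrist" else 40)
  y0,x0=max(a[1]-h,0),max(a[0]-h,0); v.append(cv2.resize(p["frame"][y0:y0+2*h,x0:x0+2*h],(260,400 if 0 else 260),interpolation=cv2.INTER_CUBIC))
  for d in robot.masks_of("cover",p):
    m=d["region"].astype(np.uint8); k=max(cv2.findContours(m,0,2)[0],key=cv2.contourArea)
    if len(k)>5:
      P=ray(c,k[:,0],.079)[:,:2].astype(np.float32); print(n,round(d["conf"],2),k[:,0].mean(0),cv2.fitEllipse(P))
save(np.hstack(v),"end.png")
```

```text
[0.5079 0.1341 0.1856] 19.15
wrist 0.32 [456.6271 233.7203] ((0.5910411477088928, 0.051382411271333694), (0.07571416348218918, 0.09243159741163254), 76.34124755859375)
scene 0.84 [341.4839 246.5484] ((0.549027144908905, 0.2295491099357605), (0.05863681808114052, 0.06778985261917114), 106.8783187866211)
top 0.62 [417.84 279.2 ] ((0.3118933439254761, -0.1992219090461731), (0.038444969803094864, 0.04121658578515053), 143.1668243408203)
```

View pics/end.png

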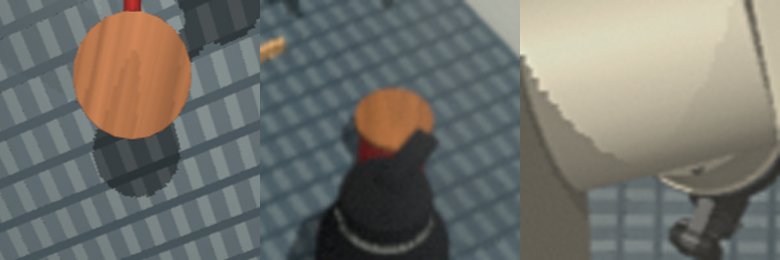

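Run:
```python
from h import *
np.set_printoptions(precision=4,suppress=True)
o=robot.get_obs(); p=robot.read_camera("wrist"); c=cam(p,o); f=p["frame"]; hsv=cv2.cvtColor(f,cv2.COLOR_RGB2HSV)
m=cv2.inRange(hsv,(7,90,60),(20,255,255)); u=proj(c,[.546,.23,.079])[0]
n,l,s,ce=cv2.connectedComponentsWithStats(m); i=l[int(u[1]),int(u[0])]; print(u,i,s[i])
k=cv2.findContours((l==i).astype(np.uint8),0,1)[0][0][:,0]
P=ray(c,k,.079)[:,:2].astype(np.float32); print(cv2.fitEllipse(P))
r=cv2.inRange(hsv,(0,120,40),(6,255,255)); y,x=np.nonzero(r); q=(abs(x-u[0])<90)&(abs(y-u[1])<90); print("red px",q.sum(), x[q].min() if q.any() else 0,x[q].max() if q.any() else 0,y[q].min() if q.any() else 0,y[q].max() if q.any() else 0)
```

```text
[321.5822  60.2913] 1 [ 276   11   91   98 7050]
((0.5454055666923523, 0.22942009568214417), (0.06458359956741333, 0.06485193222761154), 129.83963012695312)
red px 133 315 327 0 10
```

The wrist camera puts the disc at (0.5454, 0.2294) and the mug mouth at (0.546, 0.230), so it is centred within 1 mm. It looks level, with no rim showing, and the gripper is clear. Handing in.

```bash
python3 -c "
from bench import robot
print(robot.close_job())"
```

```text
the job is handed in; nothing more can be done
None
```

The 66 mm bamboo cover was slid out of its frame onto the mat, picked up, and now lies level on the mug, centred to within about 1 mm with no rim showing; the job was handed in at about 19 s with the gripper clear.

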